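# Change the cells of a portable test set and refit its battery cover

### The job

Change the batteries in the test set that lies on its face on the service bench: post every dead cell still standing in its open bay through the sprung flap of the used-battery box, and stand the four new cells from the tray in the bay's four wells, button end up. Then refit the battery cover: tilt it, hook its tongue under the ledge at the near side of the bay, and swing it down until it lies flush; leave the other things on the bench where they are.

Things in the scene. Friction and masses are not known exactly. Their poses are not given: they have to be found in the camera images.
- testset: Fixed grey test set lying on its face, 200 x 160 x 64 mm (own frame: x -62..138, y -80..80); origin on the bench under the centre of its battery bay, z up, -x roughly to the robot. Bay: recess in the top, x -54..46, y -63..63, floor at z 26, with four square wells in a row along y. A cell standing in a well tops out at z 56: its upper 30 mm are free, with room for fingers on its +-x sides.
- well0 (a point): centre of the bottom of the well at y -47.25 mm of the test set (x 0, z 6); wells are 28.5 mm wide, 20 mm deep, 31.5 mm apart; axes as the test set
- well1 (a point): the same for the well at y -15.75 mm
- well2 (a point): the same for the well at y +15.75 mm
- well3 (a point): the same for the well at y +47.25 mm
- ledge (a point): middle of the lower edge of the ledge over the bay's near side (x -42, z 60 mm of the test set; axes as the test set). The ledge is 4 mm thick (z 60..64) and full width; under it the recess runs back to x -54. On the other three sides is a rebate at z 60 for the cover, within a rim (top z 64) at y +-72 and x +54. Fitted, the cover's frame lies at x 0, y 0 (each +-2 mm), z 55.5, axes parallel.
- cover: Loose grey battery cover, about 130 g, lying handle up on the bench; origin in the plane it lies on, z up. Plate x -38.5..52, y -69.5..69.5, z 4.5..8.5 mm; feet below at x 36..41, z 0..4.5. Tongue on its -x edge: y -40..40, z 0..3, out to x -51, goes under the ledge with 1.5 mm play. Too long to go in level: enter tongue first, +x side 15 to 30 degrees up, then swing down. It is held by its weight.
- tongue (a point): middle of the cover's tongue tip (x -51, y 0, z 1.5 mm of the cover)
- handle (a point): point in the middle of the cover's pull handle, 2 mm below its top (x 5, y 0, z 30.5 mm of the cover). The handle is a solid black straight bar, 12 mm thick in x, 64 mm long in y, from z 8.5 to 32.5 mm
- cellbox: Fixed closed grey used-battery box, 120 x 210 x 164 mm (x, y, z), 4 mm walls; origin on the bench under its centre, z up, +x roughly to the robot's right. A slot in its top, x -27..27, y -75..75 mm, is closed by a flap 52 mm long, hinged along the slot's +x edge, swinging down into the box. Once let through, a cell falls to the hidden floor at z 4.
- slot (a point): centre of the slot in the box's top (z 164 mm of the box, axes as the box)
- flap (a joint): angle of the box's flap, rad: 0 shut, grows as it is pushed down, stop at 1.4. Its spring (0.05 Nm shut, 0.08 Nm open) shuts it and bears a cell laid on it: push it down with the cell, centred about x -6 mm of the box, until the fingertips beside the cell are some 50 mm below the box's top and hold the flap steep, then let the cell go
- tray: Fixed. White tray with a row of four square pockets (28.5 mm wide, pocket bottoms at z 6 mm, walls up to z 24 mm) at x 0, y -47.25, -15.75, 15.75 and 47.25 mm of its frame, base 64 x 152 mm; origin on the bench under its centre. The new cells stand in it, button end up.
- old0: Dead cell standing button end up in a well of the test set at the start (absent in some starts; two to four are there): round battery cell, 26.2 mm in diameter and 50 mm tall with the 1.5 mm high, 7.6 mm wide button on top, 67 g or so; origin at the centre of its flat (button-less) end, z axis towards the button end. Looks just like the new ones.
- old1: Dead cell standing button end up in a well of the test set at the start (absent in some starts; two to four are there): round battery cell, 26.2 mm in diameter and 50 mm tall with the 1.5 mm high, 7.6 mm wide button on top, 67 g or so; origin at the centre of its flat (button-less) end, z axis towards the button end. Looks just like the new ones.
- old2: Dead cell standing button end up in a well of the test set at the start (absent in some starts; two to four are there): round battery cell, 26.2 mm in diameter and 50 mm tall with the 1.5 mm high, 7.6 mm wide button on top, 67 g or so; origin at the centre of its flat (button-less) end, z axis towards the button end. Looks just like the new ones.
- old3: Dead cell standing button end up in a well of the test set at the start (absent in some starts; two to four are there): round battery cell, 26.2 mm in diameter and 50 mm tall with the 1.5 mm high, 7.6 mm wide button on top, 67 g or so; origin at the centre of its flat (button-less) end, z axis towards the button end. Looks just like the new ones.
- new0: New cell, standing in the tray at the start: round battery cell, 26.2 mm in diameter and 50 mm tall with the 1.5 mm high, 7.6 mm wide button on top, 67 g or so; origin at the centre of its flat (button-less) end, z axis towards the button end.
- new1: New cell, standing in the tray at the start: round battery cell, 26.2 mm in diameter and 50 mm tall with the 1.5 mm high, 7.6 mm wide button on top, 67 g or so; origin at the centre of its flat (button-less) end, z axis towards the button end.
- new2: New cell, standing in the tray at the start: round battery cell, 26.2 mm in diameter and 50 mm tall with the 1.5 mm high, 7.6 mm wide button on top, 67 g or so; origin at the centre of its flat (button-less) end, z axis towards the button end.
- new3: New cell, standing in the tray at the start: round battery cell, 26.2 mm in diameter and 50 mm tall with the 1.5 mm high, 7.6 mm wide button on top, 67 g or so; origin at the centre of its flat (button-less) end, z axis towards the button end.
- beaker: bystander: blue plastic tumbler, 76 mm wide, 120 mm tall, origin under its centre; leave it alone
- driver: bystander: screwdriver lying beyond the test set, 170 mm long, 25 mm high at most; leave it alone
- braid: bystander: white spool of desoldering braid lying flat, 54 mm wide, 12 mm high; leave it alone

How it is judged:
By the outcome, as a careful person would: the job done as asked, in the order asked, and still so for the second after the job is handed in, with the robot touching nothing.
Of old0, old1, old2, old3 only 2 to 4 are there at a start; the rules pass over those that are not, and their reading is None.
At some moment in a run one of cover may be knocked a few centimetres aside while the robot is not near it.
It also fails if it takes over 210 s, if anything falls off the work surface, if the arm or the gripper's body presses on something with over 40 N, if the wrist force passes 120 N, or if a joint passes its speed limit or range.

### The arm

A 6-joint arm with a two-finger parallel gripper is mounted at the origin on the work surface. World frame = base frame: x ahead of the robot, y to its left, z up, the work surface at z = 0. Lengths are in mm, angles in rad, forces in N, time in s.
With the tool pointing down it reaches from about 400 to 925 mm from the base axis. Payload 12.5 kg.
Tool frame: the origin (TCP) lies on the front face of the gripper's body, between the roots of the fingers; the fingertips stand 78 mm ahead of it and the grasp point (between the pads) lies 59 mm ahead of it (env.nose_length is the distance from the TCP to the fingertips, in mm); z points along the fingers, y is the line along which they close (so a half turn about z gives the same grasp; the last joint's range is limited). The gripper opens to 95 mm and grips with 3 to 60 N. Pads are 20 mm wide; open, the fingers measure 119 mm over their backs; the gripper's body (75 mm by 180 mm) begins 59 mm behind the grasp point.
Start: joints at [1.075, 0.491, 1.559, -0, 1.092, -0.106], TCP at [237.484, 578.134, 292.261] pointing down, gripper open.
Joint ranges: [-3.1, 3.1], [-0.84, 2.19], [0.05, 2.79], [-1.13, 4.28], [0.06, 2.93], [-2.69, 2.69]. Speed limits (rad/s): [2.22, 2.22, 2.79, 3.14, 3.14, 3.14].

### API

Orientations are given as [roll, pitch, yaw] about the fixed x, y, z axes, in that order (R = Rz(yaw) Ry(pitch) Rx(roll)).
In Python, from cell import env gives the robot as it stands.
- The arm moves only by the tool jog_arm, never from a script. Its argument "motion" is a list of rows, each a list of 7 numbers: the turn, a rotation vector about the tool's x, y, z in degrees, then the shift along the tool's x, y, z in mm, then the finger opening in mm, from 0 to 95.1. In form: [[wx, wy, wz, x, y, z, hand], ...]. A call has 1 to 10 rows; each row shifts and turns the commanded pose from where the row before left it, along the tool's axes as they then stand; what a row does not reach is not made up. A row lasts 1/8 s, in which the tool goes at most 62.5 mm and 10.7 degrees, less where a joint would pass 70% of its speed; a pose out of reach is approached as far as the arm can. A call is refused whole if a number of a shift passes 62.5 or a number of a turn 10.7, either way. A call with a gripper value outside its range is refused whole. The fingers move at their own pace and stop on an object; the grip force is fixed at half the most. Time passes only in rows, so rows that do not move let the fingers close. It gives the time, the measured TCP pose, the force, the opening and the grip force at its end, in the units of the state.
- env.state(): the state, without advancing time (a new reading comes with each control period).
- env.read_camera(name): name is "side" or "top" or "wrist"; returns a dict with "color" (420x560x3 uint8, red, green, blue), "z_map" (420x560 float32, mm along the optical axis (not along the pixel's ray), 0 where there is no reading), "camera_matrix" (3x3 intrinsics, pixels), "world_to_cam" (4x4, takes a point from world to camera coordinates). Camera axes: x right, y up, looking along -z (the intrinsics and any distortion apply to the point x, -y, -z); pixel columns grow to the right and rows downward; lengths in mm; the calibration is good to about 2 mm. A picture is of the moment at which its call begins.
- env.job_done(): hands the job in; it is judged then, once.
Trained networks look in the newest picture that a camera, given by its name, has taken for a name from the list of things; names that differ only in an ending like _2 or _b are one class to them, and where a whole thing is asked for, a point or a joint stands for the part that bears it (a point fixed in the world has none). Each returns a list of dicts, best first, with "score" (0 to 1); they miss things now and then, are a little off and sometimes report something else, mostly with a low value. They report only what shows in the picture. A call takes as long as a camera call.
- env.recognise(camera, thing): "location" ([column, row] in pixels, amid what is visible of it).
The state is a dict: "t": time; "joints": joint angles; "qvel": joint speeds; "tau": joint torques, N m; "eef_pos": TCP position; "tcp_rot": TCP orientation; "ft_force": force on the tool from outside, world axes, zero at the start; "moment": the same for the moment, N m; "opening": opening from 0.0 (shut) to 1.0 (fully open); "grip_force": force on a finger pad.
Only numpy, scipy, OpenCV 4.12 (cv2) and the standard library are available. Lean on these libraries where they do the work, as an engineer would, in place of code of your own. Each camera call takes 0.05 s, during which the arm holds its last target. There are 200 camera calls.

## Working session

There is one attempt and no reset: what is moved stays moved. The work goes in short steps, Python scripts to look and compute and a tool call to move; the robot and the scene stay as the last step left them, time stands still between calls to the robot, and variables do not carry over. Pictures are saved under pics/ and viewed, at most 14 in all, crops included, and the job is handed in when it is done.

Besides the shell and the picture viewer there is one more tool, called after "Request:" by a JSON object that holds its "api" and its "payload". jog_arm: Moves the arm, as the interface text tells. Its arguments: {"type":"object","properties":{"motion":{"type":"array"}},"required":["motion"]}

```bash
ls; mkdir -p pics; cat > h.py <<'E'
import numpy as np, cv2
from cell import env
def cam(n,save=None):
    c=env.read_camera(n)
    if save: cv2.imwrite('pics/'+save,c['color'][:,:,::-1])
    return c
def world(c,uv,z=None):
    """pixel -> world: by depth map, or on plane z"""
    K=c['camera_matrix'];T=np.linalg.inv(c['world_to_cam'])
    u,v=uv; r=np.array([(u-K[0,2])/K[0,0],-(v-K[1,2])/K[1,1],-1.0])
    o=T[:3,3]; d=T[:3,:3]@r
    if z is None: s=c['z_map'][int(round(v)),int(round(u))]
    else: s=(z-o[2])/d[2]
    return o+s*d
def pix(c,p):
    K=c['camera_matrix'];q=c['world_to_cam']@np.append(p,1); return (K@np.array([q[0]/-q[2],-q[1]/-q[2],1]))[:2]
def cloud(c):
    K=c['camera_matrix'];T=np.linalg.inv(c['world_to_cam']);z=c['z_map'];v,u=np.mgrid[:z.shape[0],:z.shape[1]]
    P=np.stack([(u-K[0,2])/K[0,0]*z,-(v-K[1,2])/K[1,1]*z,-z],-1)
    W=P@T[:3,:3].T+T[:3,3]; W[z==0]=np.nan; return W
E
python3 - <<'E'
from h import *
np.set_printoptions(precision=1,suppress=True)
s=env.state();print(s['eef_pos'],s['tcp_rot'],s['opening'])
for n in('top','side'):
    c=cam(n,n+'0.png'); print(n,np.linalg.inv(c['world_to_cam'])[:3])
    for t in['testset','cover','handle','cellbox','slot','tray','old0','new0','beaker','driver','braid']:
        for r in env.recognise(n,t)[:5]: print(t,round(r['score'],2),np.round(r['location']),world(c,r['location']))
E
```

```text
pics
[237.4 578.  291.7] [-3.1 -0.   2.8] 1.0014001467166407
top [[  -0.     1.    -0.2  411.4]
 [  -1.    -0.     0.    15. ]
 [  -0.     0.2    1.  1181.8]]
testset 0.88 [260. 213.] [583.9  50.6  54.7]
cover 0.83 [391. 261.] [ 451.3 -310.7   23.4]
handle 0.73 [330. 160.] [ 745.9 -154.2   13.3]
handle 0.65 [391. 262.] [ 449.5 -318.4    1.6]
cellbox 0.95 [149. 262.] [447.6 317.2 165.4]
cellbox 0.47 [257. 232.] [531.8  57.2  55.6]
slot 0.6 [147. 256.] [462.3 323.5 161.9]
tray 0.96 [378. 206.] [ 606.1 -283.8   21.1]
old0 0.69 [391. 262.] [ 447.8 -318.1    1.4]
old0 0.45 [258. 234.] [527.4  56.8  52.9]
old0 0.15 [146. 256.] [464.5 323.3 167. ]
new0 0.63 [381. 202.] [ 613.  -285.    54.3]
new0 0.51 [364. 198.] [ 622.9 -239.    53.2]
new0 0.46 [386. 200.] [ 617.1 -298.8   54.2]
beaker 0.81 [141. 182.] [683.7 396.   11. ]
driver 0.64 [264. 149.] [775.3  40.1  21.9]
braid 0.78 [332. 158.] [ 750.8 -159.3    8.9]
braid 0.7 [263. 221.] [566.7  42.9  23.5]
side [[   0.9    0.2   -0.2  328.6]
 [  -0.3    0.6   -0.7 -729.3]
 [  -0.     0.8    0.6  787.6]]
testset 0.82 [274. 232.] [571.2  45.2  25
[... 238 characters left out ...]
 0.77 [212. 166.] [454.6 277.7 121.3]
tray 0.87 [338. 345.] [ 594.2 -322.7   16.5]
tray 0.53 [276. 368.] [ 454.7 -328.9   15.5]
tray 0.36 [208. 144.] [460.8 338.2 160.4]
old0 0.54 [257. 226.] [527.1  54.9  52.1]
old0 0.44 [250. 221.] [516.3  83.6  52.5]
new0 0.7 [338. 308.] [ 619.7 -258.8   54.7]
new0 0.64 [350. 344.] [ 606.9 -347.7   54. ]
new0 0.6 [344. 329.] [ 609.6 -312.1   53. ]
new0 0.47 [341. 318.] [ 615.2 -286.    55.5]
new0 0.28 [270. 152.] [654.2 337.8  93.9]
beaker 0.79 [270. 151.] [654.7 342.2  96.9]
beaker 0.3 [342. 319.] [ 617.5 -288.2   52.7]
driver 0.71 [341. 226.] [759.4  11.6  24.2]
driver 0.63 [270. 369.] [ 439.1 -336.3   33.8]
braid 0.85 [372. 278.] [ 755.6 -176.7   11.5]
```

View pics/top0.png

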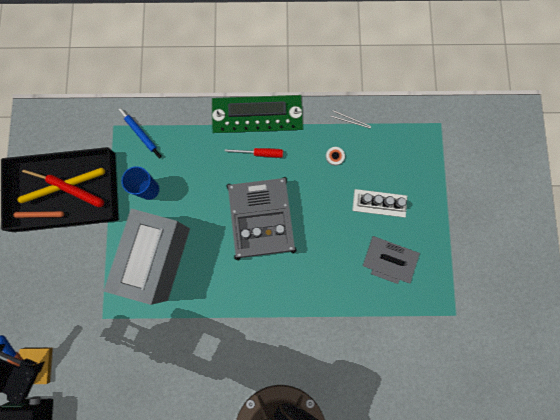

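View pics/side0.png

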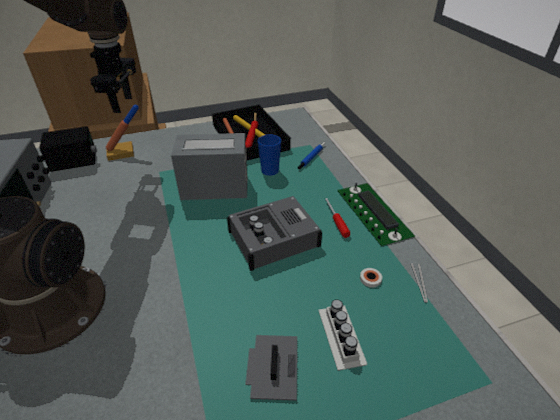

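```bash
cat > m.py <<'E'
from h import *
np.set_printoptions(precision=1,suppress=True)
c=cam('top'); W=cloud(c).reshape(-1,3); C=c['color'].reshape(-1,3).astype(int)
def sel(cx,cy,r,z0,z1): return W[(abs(W[:,0]-cx)<r)&(abs(W[:,1]-cy)<r)&(W[:,2]>z0)&(W[:,2]<z1)]
def rect(n,P):
    (x,y),(w,h),a=cv2.minAreaRect(P[:,:2].astype(np.float32)); print(n,len(P),'c',round(x,1),round(y,1),'wh',round(w,1),round(h,1),'a',round(a,1),'z',np.median(P[:,2]))
rect('testset',sel(583,50,140,58,72))
rect('box',sel(455,320,170,155,175))
rect('tray',sel(606,-285,100,14,30))
rect('cover',sel(451,-316,100,4,14)); rect('handle',sel(451,-316,60,20,45))
print('desk z',np.nanmedian(sel(350,0,40,-30,30)[:,2]), sel(350,0,40,-30,30)[:,2].std())
for nm,cx,cy,r in(('old',530,55,75),('new',615,-285,90)):
    P=sel(cx,cy,r,46,60.) if nm=='new' else sel(cx,cy,r,40,60)
    P=P.astype(np.float32); k=4 if nm=='new' else 3
    _,l,ce=cv2.kmeans(P,k,None,(3,50,.1),10,cv2.KMEANS_PP_CENTERS); print(nm,ce,np.bincount(l[:,0]))
E
python3 m.py
python3 - <<'E'
from h import *
a=cv2.imread('pics/top0.png'); cv2.imwrite('pics/crop1.png',cv2.resize(a[165:300,215:315],None,fx=5,fy=4.4,interpolation=cv2.INTER_CUBIC))
E
```

```text
testset 2612 c 571.5 47.3 wh 203.8 159.9 a 6.7 z 62.50914049053688
box 4266 c 465.4 338.2 wh 122.1 210.4 a 74.3 z 162.77768657922002
tray 189 c 599.0 -301.9 wh 153.8 100.5 a 36.8 z 22.184212819877757
cover 1421 c 447.3 -313.8 wh 198.3 195.0 a 2.7 z 7.099931188595974
handle 119 c 455.6 -315.7 wh 64.9 12.5 a 69.1 z 30.187238059999572
desk z -0.7069751508697664 2.3303964902581686
old [[558.5   0.9  54.7]
 [578.   88.1  55.9]
 [514.5  83.9  54.4]] [185 155 285]
new [[ 620.7 -277.5   52.4]
 [ 612.5 -340.7   53.2]
 [ 624.5 -247.1   53.2]
 [ 617.  -308.7   52.4]] [76 75 76 73]
```

View pics/crop1.png

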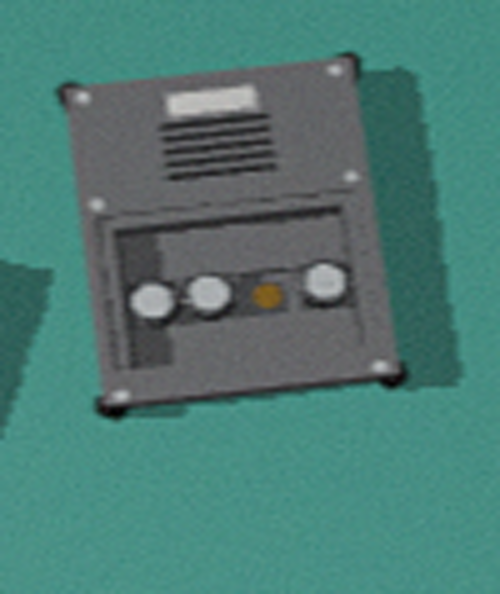

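```bash
cat >> h.py <<'E'
from scipy.spatial.transform import Rotation as Ro
np.set_printoptions(precision=2,suppress=True)
def go(pos,psi=None,R=None,show=True):
    """total turn (tool rotvec deg) then shift in turned tool axes to reach pos (TCP) with tool down at yaw psi deg"""
    s=env.state(); R0=Ro.from_euler('xyz',s['tcp_rot']); R1=R if R is not None else Ro.from_euler('xyz',[np.pi,0,np.radians(psi)])
    print('turn',(R0.inv()*R1).as_rotvec(degrees=True),'shift',R1.inv().apply(np.array(pos)-s['eef_pos']))
E
python3 - <<'E'
from h import *
s=env.state();print(np.degrees(s['tcp_rot']),np.degrees(s['joints']))
go([532,43,300],96.7)
E
```

```text
[179.99   0.   157.66] [61.62 28.13 89.32 -0.   62.55 -6.05]
turn [ 0.01 -0.   60.96] shift [-565.84  230.06   -7.73]
```

Request:
{"api": "jog_arm", "payload": {"motion": [[0,0,10.2,0,0,0,50],[0,0,10.2,0,0,0,50],[0,0,10.2,0,0,0,50],[0,0,10.2,0,0,0,50],[0,0,10.1,0,0,0,50],[0,0,10.1,0,0,-8,50]]}}

```text
t: 2.0
eef_pos: [237.4, 578.0, 299.8]
tcp_rot: [-3.141, 0.001, 1.681]
ft_force: [-0.3, 0.7, 0.3]
opening: 0.529
grip_force: 0.0
```

Request:
{"api": "jog_arm", "payload": {"motion": [[0,0,0,-56.6,23,0,50],[0,0,0,-56.6,23,0,50],[0,0,0,-56.6,23,0,50],[0,0,0,-56.6,23,0,50],[0,0,0,-56.6,23,0,50],[0,0,0,-56.6,23,0,50],[0,0,0,-56.6,23,0,50],[0,0,0,-56.6,23,0,50],[0,0,0,-56.6,23,0,50],[0,0,0,-56.6,23,0,50]]}}

```text
t: 3.25
eef_pos: [532.4, 40.7, 300.5]
tcp_rot: [3.141, -0.0, 1.687]
ft_force: [1.2, 0.8, 0.3]
opening: 0.525
grip_force: 0.0
```

Request:
{"api": "jog_arm", "payload": {"motion": [[0,0,0,0,0,0,50],[0,0,0,0,0,0,50]]}}

```text
t: 3.5
eef_pos: [531.3, 42.8, 300.1]
tcp_rot: [-3.141, -0.0, 1.686]
ft_force: [0.2, -0.0, 0.3]
opening: 0.524
grip_force: 0.0
```

```bash
python3 - <<'E'
from h import *
s=env.state();print(s['t'],s['eef_pos'],np.degrees(s['tcp_rot']))
c=cam('wrist','w1.png');print(np.linalg.inv(c['world_to_cam']),c['camera_matrix'])
go([532,43,300],96.7)
for t in('old0','testset'):
  for r in env.recognise('wrist',t)[:5]: print(t,r['score'],r['location'],world(c,r['location']))
E
```

```text
3.5 [531.31  42.79 300.11] [-179.97   -0.02   96.63]
[[  0.99  -0.11  -0.03 522.15]
 [  0.12   0.95   0.29 126.45]
 [ -0.    -0.29   0.96 392.66]
 [  0.     0.     0.     1.  ]] [[362.66   0.   278.84]
 [  0.   362.66 210.58]
 [  0.     0.     1.  ]]
turn [-0.02 -0.02 -0.  ] shift [-0.47  0.8   0.2 ]
old0 0.91 [282.0, 169.1] [532.14  64.14  55.31]
old0 0.9 [283.5, 229.8] [540.78   3.91  54.98]
old0 0.83 [280.1, 137.6] [526.97  92.98  55.93]
testset 0.6 [327.3, 178.6] [579.56  55.46  31.98]
```

View pics/w1.png

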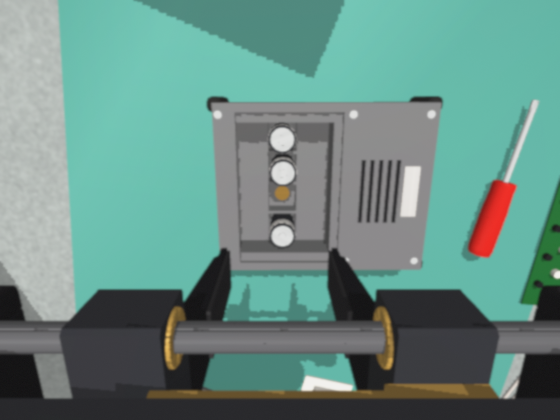

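```bash
cat >> h.py <<'E'
def caps(c,box,thr=190,z=54.5,amin=60):
    """world centres of white cell caps inside pixel box (u0,v0,u1,v1)"""
    m=(c['color'].min(2)>thr).astype(np.uint8); k=np.zeros_like(m);u0,v0,u1,v1=box;k[v0:v1,u0:u1]=1
    n,_,st,ce=cv2.connectedComponentsWithStats(m*k)
    return [(st[i,4],st[i,2:4],ce[i],world(c,ce[i],z)) for i in range(1,n) if st[i,4]>amin]
E
python3 - <<'E'
from h import *
c=cam('wrist')
for t in(150,180,200):
  L=caps(c,(240,115,330,255),t)
  for a in L: print(t,a[0],a[1],a[2],a[3])
E
```

```text
150 451 [24 24] [281.81 140.2 ] [528.7   91.64  54.5 ]
150 416 [24 23] [282.55 173.69] [533.14  60.63  54.5 ]
150 356 [22 20] [281.79 236.45] [540.05  -2.57  54.5 ]
180 412 [23 23] [281.8 140. ] [528.67  91.82  54.5 ]
180 380 [22 22] [282.49 173.6 ] [533.08  60.72  54.5 ]
180 321 [21 20] [281.73 236.46] [539.99  -2.58  54.5 ]
200 373 [21 22] [281.91 140.21] [528.79  91.64  54.5 ]
200 344 [22 21] [282.58 173.67] [533.17  60.66  54.5 ]
200 288 [20 18] [281.73 236.51] [540.    -2.64  54.5 ]
```

```bash
python3 - <<'E'
from h import *
go([540,-2.2,110],96.8)
E
```

```text
turn [ 0.01 -0.01 -0.03] shift [-46.74   3.29 190.43]
```

Request:
{"api": "jog_arm", "payload": {"motion": [[0,0,0,-46.7,3.3,0,50],[0,0,0,0,0,50,50],[0,0,0,0,0,50,50],[0,0,0,0,0,50,50],[0,0,0,0,0,30,50],[0,0,0,0,0,10,50],[0,0,0,0,0,0,50]]}}

```text
t: 4.58
eef_pos: [540.4, -2.9, 110.5]
tcp_rot: [-3.142, -0.0, 1.688]
ft_force: [-0.0, -0.0, 0.1]
opening: 0.525
grip_force: 0.0
```

Request:
{"api": "jog_arm", "payload": {"motion": [[0,0,0,0,0,0,10],[0,0,0,0,0,0,10],[0,0,0,0,0,0,10],[0,0,0,0,0,0,10],[0,0,0,0,0,0,10]]}}

```text
t: 5.2
eef_pos: [540.6, -3.4, 110.8]
tcp_rot: [3.141, 0.0, 1.687]
ft_force: [-1.4, 0.0, 6.3]
opening: 0.269
grip_force: 30.0
```

```bash
python3 - <<'E'
from h import *
s=env.state();print(s['eef_pos'],s['ft_force'],s['moment'],s['opening'])
go([467,344,300],74.3)
E
```

```text
[540.56  -3.39 110.83] [-1.44  0.01  6.26] [-0.09  0.19 -0.04] 0.2687052540332044
turn [ 0.06 -0.   22.36] shift [ 314.52 -164.81 -189.17]
```

Request:
{"api": "jog_arm", "payload": {"motion": [[0,0,0,0,0,-20,10],[0,0,0,0,0,-40,10],[0,0,7.5,0,0,-45,10],[0,0,7.5,0,0,-45,10],[0,0,7.4,0,0,-40,10],[0,0,0,53,-28,0,10],[0,0,0,53,-28,0,10],[0,0,0,53,-28,0,10],[0,0,0,53,-28,0,10],[0,0,0,53,-28,0,10]]}}

```text
t: 6.45
eef_pos: [476.7, 291.5, 300.3]
tcp_rot: [3.142, -0.0, 1.296]
ft_force: [0.7, -1.6, -0.4]
opening: 0.268
grip_force: 30.0
```

Request:
{"api": "jog_arm", "payload": {"motion": [[0,0,0,49,-25,0,10],[0,0,0,0,0,0,10],[0,0,0,0,0,0,10]]}}

```text
t: 6.82
eef_pos: [466.5, 343.4, 300.0]
tcp_rot: [-3.141, 0.001, 1.297]
ft_force: [-0.3, -0.4, -0.5]
opening: 0.27
grip_force: 30.0
```

```bash
python3 - <<'E'
from h import *
s=env.state();print(s['eef_pos'],s['ft_force'],s['opening'],np.degrees(s['joints']))
go([467,344,300],74.3)
c=cam('wrist','w2.png'); W=cloud(c)
P=W[(W[...,2]>157)&(W[...,2]<172)&(abs(W[...,0]-465)<160)&(abs(W[...,1]-338)<160)]
print(len(P),P[:,:2].min(0),P[:,:2].max(0),cv2.minAreaRect(P[:,:2].astype(np.float32)))
for r in env.recognise('wrist','slot')[:3]: print(r['score'],r['location'],world(c,r['location'],164))
E
```

```text
[466.49 343.35 300.03] [-0.28 -0.36 -0.5 ] 0.2695554675471539 [29.82 23.95 95.34 -0.01 60.74 45.53]
turn [-0.02  0.03 -0.  ] shift [0.76 0.32 0.03]
40833 [349.7  261.73] [582.15 425.72] ((464.62939453125, 339.47747802734375), (120.52619934082031, 211.34405517578125), 74.26968383789062)
0.84 [277.1, 200.8] [471.12 363.37 164.  ]
```

View pics/w2.png

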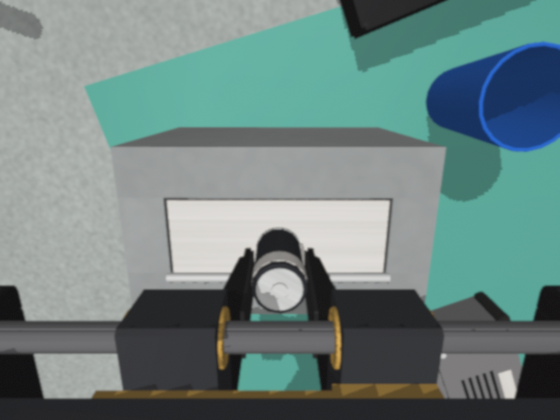

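Request:
{"api": "jog_arm", "payload": {"motion": [[0,0,0,1.7,0,20,10],[0,0,0,0,0,15,10],[0,0,0,0,0,15,10],[0,0,0,0,0,15,10],[0,0,0,0,0,15,10],[0,0,0,0,0,15,10],[0,0,0,0,0,14,10],[0,0,0,0,0,0,10]]}}

```text
t: 7.92
eef_pos: [466.8, 345.2, 189.9]
tcp_rot: [-3.14, 0.001, 1.296]
ft_force: [-0.5, 1.9, -1.5]
opening: 0.266
grip_force: 30.0
```

```bash
python3 - <<'E'
from h import *
s=env.state();print(s['eef_pos'],s['ft_force'],s['moment'],s['opening'])
E
```

```text
[466.8  345.16 189.89] [-0.5   1.87 -1.51] [0.26 0.05 0.04] 0.26560958388013617
```

Request:
{"api": "jog_arm", "payload": {"motion": [[0,0,0,0,0,0,50],[0,0,0,0,0,0,50],[0,0,0,0,0,0,50],[0,0,0,0,0,0,50],[0,0,0,0,0,-30,50],[0,0,0,0,0,-40,50],[0,0,0,0,0,-40,50],[0,0,0,0,0,0,50]]}}

```text
t: 8.93
eef_pos: [467.5, 345.4, 304.1]
tcp_rot: [3.138, -0.003, 1.296]
ft_force: [-1.3, 0.0, 0.0]
opening: 0.521
grip_force: 0.0
```

```bash
python3 - <<'E'
from h import *
s=env.state();print(s['eef_pos'],s['ft_force'],s['opening'])
c=cam('wrist','w3.png')
go([533,60.7,300],96.8)
E
```

```text
[467.54 345.42 304.11] [-1.29  0.04  0.04] 0.5211118786888475
turn [  0.1   -0.06 -22.54] shift [-290.25   31.76    2.17]
```

View pics/w3.png

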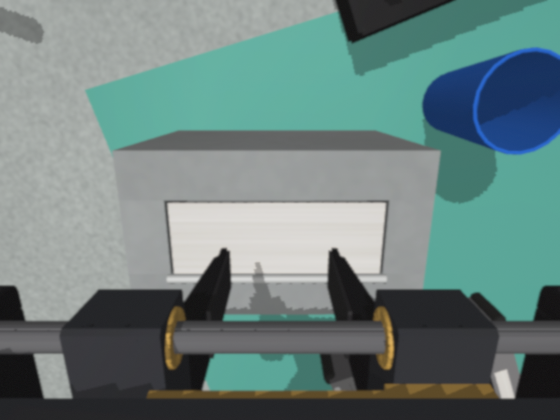

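Request:
{"api": "jog_arm", "payload": {"motion": [[0,0,-7.5,0,0,0,50],[0,0,-7.5,0,0,0,50],[0,0,-7.5,0,0,0,50],[0,0,0,-58,6.4,0,50],[0,0,0,-58,6.4,0,50],[0,0,0,-58,6.4,0,50],[0,0,0,-58,6.4,0,50],[0,0,0,-58.3,6.2,0,50],[0,0,0,0,0,0,50],[0,0,0,0,0,0,50]]}}

```text
t: 10.22
eef_pos: [532.5, 60.8, 300.2]
tcp_rot: [-3.14, -0.0, 1.688]
ft_force: [-0.7, 0.3, 0.1]
opening: 0.526
grip_force: 0.0
```

```bash
python3 - <<'E'
from h import *
go([533,60.7,110],96.8)
c=cam('wrist')
for a in caps(c,(200,100,350,260),180): print(*a)
E
```

```text
turn [-0.11 -0.03 -0.08] shift [ -0.14   0.47 190.2 ]
389 [22 22] [278.64 158.4 ] [528.64  91.63  54.5 ]
358 [22 21] [279.43 190.93] [533.04  60.65  54.5 ]
```

Request:
{"api": "jog_arm", "payload": {"motion": [[0,0,0,0,0.5,50,50],[0,0,0,0,0,50,50],[0,0,0,0,0,50,50],[0,0,0,0,0,30,50],[0,0,0,0,0,10,50],[0,0,0,0,0,0,50]]}}

```text
t: 11.02
eef_pos: [533.3, 61.6, 111.3]
tcp_rot: [-3.141, -0.0, 1.69]
ft_force: [0.5, 0.1, 0.3]
opening: 0.526
grip_force: 0.0
```

Request:
{"api": "jog_arm", "payload": {"motion": [[0,0,0,0,0,0,10],[0,0,0,0,0,0,10],[0,0,0,0,0,0,10],[0,0,0,0,0,0,10],[0,0,0,0,0,0,10]]}}

```text
t: 11.65
eef_pos: [533.6, 60.8, 111.8]
tcp_rot: [3.141, 0.0, 1.689]
ft_force: [-1.3, 0.1, 6.7]
opening: 0.27
grip_force: 30.0
```

```bash
python3 - <<'E'
from h import *
s=env.state();print(s['eef_pos'],s['ft_force'],s['opening'])
go([466.3,345.1,300],74.3)
E
```

```text
[533.62  60.77 111.8 ] [-1.35  0.1   6.71] 0.27022702597657683
turn [ 0.06 -0.01 22.46] shift [ 255.5  -141.75 -188.2 ]
```

Request:
{"api": "jog_arm", "payload": {"motion": [[0,0,0,0,0,-20,10],[0,0,0,0,0,-40,10],[0,0,7.5,0,0,-45,10],[0,0,7.5,0,0,-45,10],[0,0,7.5,0,0,-38,10],[0,0,0,51,-28,0,10],[0,0,0,51,-28,0,10],[0,0,0,51,-28,0,10],[0,0,0,51,-28,0,10],[0,0,0,51.5,-29.7,0,10]]}}

```text
t: 12.9
eef_pos: [465.6, 346.8, 299.3]
tcp_rot: [3.141, -0.0, 1.296]
ft_force: [0.6, -0.2, -0.8]
opening: 0.27
grip_force: 29.9
```

Request:
{"api": "jog_arm", "payload": {"motion": [[0,0,0,0,0,0,10],[0,0,0,0,0,0,10],[0,0,0,0,0,0,10]]}}

```text
t: 13.28
eef_pos: [466.7, 344.0, 299.3]
tcp_rot: [-3.142, 0.0, 1.295]
ft_force: [0.9, -0.1, -0.9]
opening: 0.267
grip_force: 29.9
```

Request:
{"api": "jog_arm", "payload": {"motion": [[0,0,0,0,0,20,10],[0,0,0,0,0,15,10],[0,0,0,0,0,15,10],[0,0,0,0,0,15,10],[0,0,0,0,0,15,10],[0,0,0,0,0,15,10],[0,0,0,0,0,15,10],[0,0,0,0,0,0,10]]}}

```text
t: 14.28
eef_pos: [465.9, 345.0, 187.8]
tcp_rot: [-3.14, 0.001, 1.296]
ft_force: [0.3, 2.0, -1.7]
opening: 0.272
grip_force: 29.9
```

Request:
{"api": "jog_arm", "payload": {"motion": [[0,0,0,0,0,0,50],[0,0,0,0,0,0,50],[0,0,0,0,0,0,50],[0,0,0,0,0,0,50],[0,0,0,0,0,-30,50],[0,0,0,0,0,-40,50],[0,0,0,0,0,-40,50],[0,0,0,0,0,0,50],[0,0,0,0,0,0,50]]}}

```text
t: 15.4
eef_pos: [465.9, 344.9, 298.6]
tcp_rot: [-3.141, 0.001, 1.296]
ft_force: [0.4, 0.5, -1.1]
opening: 0.526
grip_force: 0.0
```

```bash
python3 - <<'E'
from h import *
s=env.state();print(s['eef_pos'],s['ft_force'],s['opening'])
c=cam('wrist');W=cloud(c);print('flap z',world(c,(278,238)),world(c,(278,215)),world(c,(230,260)))
print(c['color'][238,278],c['color'][210,278])
go([528.6,91.6,300],96.8)
E
```

```text
[465.94 344.86 298.6 ] [ 0.41  0.54 -1.13] 0.5255308724068096
flap z [464.12 339.94 163.51] [468.6  355.78 164.13] [428.01 333.26 163.42]
[218 215 211] [218 216 212]
turn [ -0.09   0.06 -22.53] shift [-258.92   32.24   -1.85]
```

Request:
{"api": "jog_arm", "payload": {"motion": [[0,0,-7.5,0,0,0,50],[0,0,-7.5,0,0,0,50],[0,0,-7.5,0,0,-1,50],[0,0,0,-51.8,6.4,0,50],[0,0,0,-51.8,6.4,0,50],[0,0,0,-51.8,6.4,0,50],[0,0,0,-51.8,6.4,0,50],[0,0,0,-51.8,6.5,0,50],[0,0,0,0,0,0,50],[0,0,0,0,0,0,50]]}}

```text
t: 16.7
eef_pos: [528.4, 91.9, 299.4]
tcp_rot: [-3.14, -0.0, 1.688]
ft_force: [0.3, 0.7, 0.2]
opening: 0.528
grip_force: 0.0
```

Request:
{"api": "jog_arm", "payload": {"motion": [[0,0,0,0,0,50,50],[0,0,0,0,0,50,50],[0,0,0,0,0,50,50],[0,0,0,0,0,30,50],[0,0,0,0,0,9,50],[0,0,0,0,0,0,50]]}}

```text
t: 17.45
eef_pos: [528.6, 92.5, 111.3]
tcp_rot: [-3.141, -0.0, 1.69]
ft_force: [0.2, -0.1, 0.0]
opening: 0.527
grip_force: 0.0
```

Request:
{"api": "jog_arm", "payload": {"motion": [[0,0,0,0,0,0,10],[0,0,0,0,0,0,10],[0,0,0,0,0,0,10],[0,0,0,0,0,0,10],[0,0,0,0,0,0,10]]}}

```text
t: 18.08
eef_pos: [528.9, 91.7, 111.8]
tcp_rot: [3.141, -0.0, 1.689]
ft_force: [-0.6, 0.0, 6.9]
opening: 0.27
grip_force: 30.0
```

```bash
python3 - <<'E'
from h import *
s=env.state();print(s['eef_pos'],s['ft_force'],s['opening'])
go([466.3,345.1,300],74.3)
E
```

```text
[528.92  91.73 111.8 ] [-0.6   0.04  6.87] 0.26982229045211303
turn [ 0.06 -0.01 22.46] shift [ 226.98 -128.84 -188.2 ]
```

Request:
{"api": "jog_arm", "payload": {"motion": [[0,0,0,0,0,-20,10],[0,0,0,0,0,-40,10],[0,0,7.5,0,0,-45,10],[0,0,7.5,0,0,-45,10],[0,0,7.5,0,0,-38,10],[0,0,0,45.4,-25.8,0,10],[0,0,0,45.4,-25.8,0,10],[0,0,0,45.4,-25.8,0,10],[0,0,0,45.4,-25.8,0,10],[0,0,0,45.8,-26.2,0,10]]}}

```text
t: 19.32
eef_pos: [465.1, 347.2, 299.2]
tcp_rot: [-3.142, 0.0, 1.296]
ft_force: [0.6, -0.6, -1.1]
opening: 0.271
grip_force: 30.0
```

Request:
{"api": "jog_arm", "payload": {"motion": [[0,0,0,0,0,0,10],[0,0,0,0,0,0,10],[0,0,0,0,0,0,10]]}}

```text
t: 19.7
eef_pos: [466.1, 344.7, 299.3]
tcp_rot: [-3.142, 0.0, 1.295]
ft_force: [0.3, -0.3, -0.4]
opening: 0.271
grip_force: 30.0
```

Request:
{"api": "jog_arm", "payload": {"motion": [[0,0,0,0,0,20,10],[0,0,0,0,0,15,10],[0,0,0,0,0,15,10],[0,0,0,0,0,15,10],[0,0,0,0,0,15,10],[0,0,0,0,0,15,10],[0,0,0,0,0,15,10],[0,0,0,0,0,0,10]]}}

```text
t: 20.7
eef_pos: [465.5, 345.6, 187.8]
tcp_rot: [-3.14, 0.001, 1.296]
ft_force: [-0.0, 1.3, -1.0]
opening: 0.269
grip_force: 29.9
```

Request:
{"api": "jog_arm", "payload": {"motion": [[0,0,0,0,0,0,50],[0,0,0,0,0,0,50],[0,0,0,0,0,0,50],[0,0,0,0,0,0,50],[0,0,0,0,0,-30,50],[0,0,0,0,0,-40,50],[0,0,0,0,0,-40,50],[0,0,0,0,0,0,50],[0,0,0,0,0,0,50]]}}

```text
t: 21.82
eef_pos: [465.5, 345.4, 298.6]
tcp_rot: [-3.141, 0.001, 1.296]
ft_force: [-0.1, -0.6, 0.0]
opening: 0.526
grip_force: 0.0
```

```bash
python3 - <<'E'
from h import *
s=env.state();print(s['eef_pos'],s['ft_force'],s['opening'])
c=cam('wrist');print('flap z',world(c,(278,238)),world(c,(278,215)),world(c,(230,260)))
print(c['color'][238,278],c['color'][210,278])
go([618.5,-294,300],82.7)
E
```

```text
[465.46 345.41 298.6 ] [-0.14 -0.59  0.03] 0.5255393089191304
flap z [463.65 340.56 163.68] [468.1  356.31 164.07] [427.7  334.11 164.14]
[218 215 211] [219 216 213]
turn [-0.08  0.07 -8.43] shift [-614.8   233.07   -1.82]
```

Request:
{"api": "jog_arm", "payload": {"motion": [[0,0,-8.4,0,0,-1,50],[0,0,0,-56,21.2,0,50],[0,0,0,-56,21.2,0,50],[0,0,0,-56,21.2,0,50],[0,0,0,-56,21.2,0,50],[0,0,0,-56,21.2,0,50],[0,0,0,-56,21.2,0,50],[0,0,0,-56,21.2,0,50],[0,0,0,-56,21.2,0,50],[0,0,0,-56,21.2,0,50]]}}

```text
t: 23.12
eef_pos: [590.6, -180.5, 298.7]
tcp_rot: [-3.139, -0.001, 1.443]
ft_force: [0.1, -0.0, 0.7]
opening: 0.526
grip_force: 0.0
```

Request:
{"api": "jog_arm", "payload": {"motion": [[0,0,0,-56,21.2,0,50],[0,0,0,-55,21,0,50],[0,0,0,0,0,0,50],[0,0,0,0,0,0,50],[0,0,0,0,0,0,50]]}}

```text
t: 23.75
eef_pos: [618.3, -292.7, 300.0]
tcp_rot: [-3.141, -0.001, 1.444]
ft_force: [-0.0, 0.8, -0.6]
opening: 0.526
grip_force: 0.0
```

```bash
python3 - <<'E'
from h import *
s=env.state();print(s['eef_pos'],np.degrees(s['tcp_rot']))
c=cam('wrist','w4.png')
for t in (170,190,210):
  for a in caps(c,(200,90,350,270),t): print(t,*a)
for r in env.recognise('wrist','new0')[:5]: print(r['score'],r['location'],world(c,r['location'],54.5))
E
```

```text
[ 618.34 -292.7   299.95] [-179.96   -0.03   82.74]
170 5037 [ 63 137] [278.69 168.41] [ 621.04 -271.06   54.5 ]
170 405 [23 23] [278.88 142.09] [ 624.32 -246.78   54.5 ]
170 372 [22 22] [278.84 174.73] [ 620.42 -277.07   54.5 ]
170 340 [21 20] [278.96 206.65] [ 616.54 -308.34   54.5 ]
170 315 [21 19] [278.8  237.88] [ 612.27 -340.57   54.5 ]
190 4760 [ 62 137] [278.69 168.14] [ 621.08 -270.81   54.5 ]
190 368 [21 21] [278.92 142.01] [ 624.37 -246.71   54.5 ]
190 332 [21 20] [278.9  174.66] [ 620.48 -277.01   54.5 ]
190 303 [21 19] [278.9  206.75] [ 616.47 -308.43   54.5 ]
190 278 [19 18] [278.91 237.81] [ 612.39 -340.52   54.5 ]
210 4360 [ 61 137] [278.14 167.76] [ 620.6  -270.39   54.5 ]
210 96 [14 17] [278.38 141.57] [ 623.92 -246.25   54.5 ]
210 80 [18  8] [278.29 175.69] [ 619.78 -277.92   54.5 ]
0.93 [276.7, 233.6] [ 610.78 -335.79   54.5 ]
0.77 [280.2, 171.6] [ 622.07 -274.26   54.5 ]
0.69 [277.6, 138.8] [ 623.53 -243.66   54.5 ]
0.68 [283.0, 201.2] [ 621.12 -303.38   54.5 ]
```

View pics/w4.png

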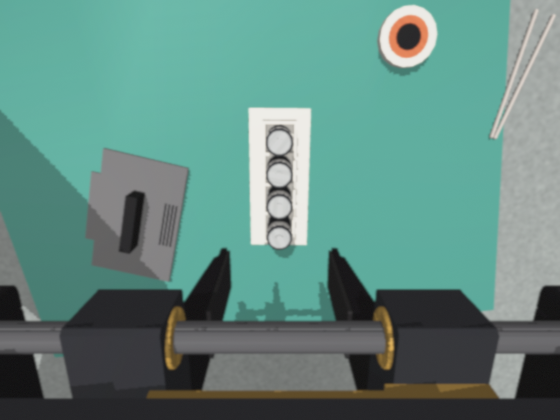

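```bash
python3 - <<'E'
from h import *
go([624.4,-246.7,110],82.7)
E
```

```text
turn [ 0.01 -0.01  0.04] shift [ 46.48   0.02 190.42]
```

Request:
{"api": "jog_arm", "payload": {"motion": [[0,0,0,46.5,0,0,50],[0,0,0,0,0,50,50],[0,0,0,0,0,50,50],[0,0,0,0,0,50,50],[0,0,0,0,0,30,50],[0,0,0,0,0,10,50],[0,0,0,0,0,0,50],[0,0,0,0,0,0,50],[0,0,0,0,0,0,50]]}}

```text
t: 24.98
eef_pos: [624.7, -248.0, 111.5]
tcp_rot: [3.14, 0.001, 1.443]
ft_force: [0.6, -0.7, -0.2]
opening: 0.527
grip_force: 0.0
```

Request:
{"api": "jog_arm", "payload": {"motion": [[0,0,0,0,0,0,10],[0,0,0,0,0,0,10],[0,0,0,0,0,0,10],[0,0,0,0,0,0,10],[0,0,0,0,0,0,10]]}}

```text
t: 25.6
eef_pos: [624.3, -247.9, 110.2]
tcp_rot: [3.142, -0.0, 1.443]
ft_force: [-0.3, -0.4, 1.0]
opening: 0.268
grip_force: 30.0
```

```bash
python3 - <<'E'
from h import *
s=env.state();print(s['eef_pos'],s['ft_force'],s['opening'])
go([529,91.6,200],96.83)
E
```

```text
[ 624.31 -247.89  110.24] [-0.26 -0.43  0.98] 0.2680330795142616
turn [  0.    -0.   -14.16] shift [348.42 -54.26 -89.76]
```

Request:
{"api": "jog_arm", "payload": {"motion": [[0,0,0,0,0,-40,10],[0,0,-7.1,0,0,-50,10],[0,0,-7.1,0,0,0,10],[0,0,0,58,-9,0,10],[0,0,0,58,-9,0,10],[0,0,0,58,-9,0,10],[0,0,0,58,-9,0,10],[0,0,0,58,-9,0,10],[0,0,0,58,-9.2,0,10],[0,0,0,0,0,0,10]]}}

```text
t: 26.85
eef_pos: [527.7, 94.3, 200.3]
tcp_rot: [-3.141, -0.0, 1.695]
ft_force: [1.2, -0.9, -0.1]
opening: 0.269
grip_force: 30.0
```

Request:
{"api": "jog_arm", "payload": {"motion": [[0,0,0,0,0,40,10],[0,0,0,0,0,20,10],[0,0,0,0,0,0,10]]}}

```text
t: 27.22
eef_pos: [528.8, 90.4, 139.1]
tcp_rot: [-3.139, -0.0, 1.69]
ft_force: [0.3, 0.7, -1.3]
opening: 0.269
grip_force: 30.0
```

Request:
{"api": "jog_arm", "payload": {"motion": [[0,0,0,0,0,0,10],[0,0,0,0,0,0,10]]}}

```text
t: 27.48
eef_pos: [529.3, 90.9, 141.2]
tcp_rot: [3.14, 0.0, 1.69]
ft_force: [-0.7, 0.2, 0.3]
opening: 0.27
grip_force: 30.0
```

Request:
{"api": "jog_arm", "payload": {"motion": [[0,0,0,0,0,0,10],[0,0,0,0,0,0,10]]}}

```text
t: 27.72
eef_pos: [529.0, 91.1, 140.6]
tcp_rot: [3.141, -0.0, 1.691]
ft_force: [-0.5, -0.4, -0.6]
opening: 0.268
grip_force: 30.0
```

```bash
python3 - <<'E'
from h import *
c=cam('wrist','w5.png')
for t in (150,190):
  for a in caps(c,(200,60,360,350),t): print(t,*a)
s=env.state();print(s['eef_pos'],s['ft_force'],s['opening'])
go([529.1,90.4,140],96.83)
E
```

```text
150 194 [32 21] [285.93 259.11] [533.06  93.49  54.5 ]
150 1591 [47 43] [278.84 289.21] [531.45  75.02  54.5 ]
190 1497 [46 41] [278.75 289.17] [531.39  75.04  54.5 ]
[528.97  91.17 140.5 ] [-0.52  0.05 -0.65] 0.26967675609972025
turn [ 0.03 -0.    0.04] shift [-0.78  0.04  0.5 ]
```

View pics/w5.png

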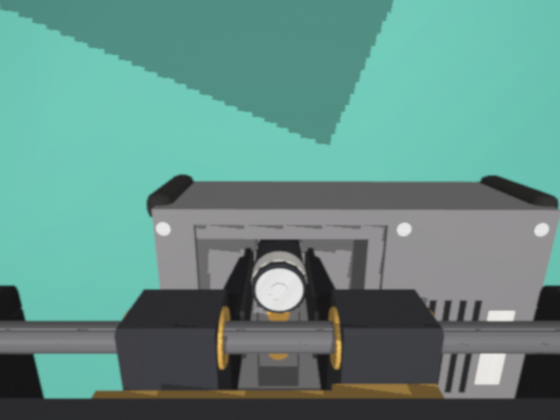

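```bash
cat >> h.py <<'E'
def held(dz=56.5):
    """perceived in-hand cap centre, from the hand"""
    c=cam('wrist'); s=env.state(); z=s['eef_pos'][2]-dz
    L=max(caps(c,(230,255,330,330),185,z),key=lambda a:a[0]); e=L[3]-s['eef_pos']
    print('cap',L[2],L[3],'rel TCP in tool axes',Ro.from_euler('xyz',s['tcp_rot']).inv().apply(e)); return L[3]
O=np.array([534.6,44.7]);YAW=np.radians(6.83)
def ts(x,y): return O+np.array([[np.cos(YAW),-np.sin(YAW)],[np.sin(YAW),np.cos(YAW)]])@[x,y]
def well(i): return ts(0,-47.25+31.5*i)
E
python3 - <<'E'
from h import *
held(); print(well(3),env.state()['eef_pos'])
E
```

```text
cap [278.7  289.12] [529.34  91.55  83.9 ] rel TCP in tool axes [ 0.33  0.42 56.5 ]
[528.98  91.61] [528.94  91.17 140.4 ]
```

Request:
{"api": "jog_arm", "payload": {"motion": [[0,0,0,-0.3,-0.2,6,10],[0,0,0,0,0,6,10],[0,0,0,0,0,4,10],[0,0,0,0,0,4,10],[0,0,0,0,0,0,10]]}}

```text
t: 28.45
eef_pos: [528.7, 90.8, 119.9]
tcp_rot: [-3.141, -0.0, 1.691]
ft_force: [-0.0, 0.3, -0.4]
opening: 0.266
grip_force: 30.0
```

Request:
{"api": "jog_arm", "payload": {"motion": [[0,0,0,0,0,5,10],[0,0,0,0,0,4,10],[0,0,0,0,0,0,10],[0,0,0,0,0,0,50],[0,0,0,0,0,0,50],[0,0,0,0,0,0,50],[0,0,0,0,0,-40,50],[0,0,0,0,0,-50,50],[0,0,0,0,0,0,50],[0,0,0,0,0,0,50]]}}

```text
t: 29.7
eef_pos: [528.5, 90.8, 200.9]
tcp_rot: [-3.142, -0.0, 1.691]
ft_force: [-1.0, 0.9, 0.0]
opening: 0.527
grip_force: 0.0
```

```bash
python3 - <<'E'
from h import *
c=cam('wrist')
for a in caps(c,(200,150,360,330),180): print(*a)
s=env.state();print(s['eef_pos'],s['ft_force'],s['opening'])
go([620.5,-277,200],82.7)
E
```

```text
690 [31 29] [279.06 223.8 ] [528.93  91.78  54.5 ]
[528.31  90.8  200.37] [-0.14 -1.04 -0.45] 0.5251494678449158
turn [-0.08  0.   14.17] shift [-353.1   138.18    0.37]
```

Request:
{"api": "jog_arm", "payload": {"motion": [[0,0,7.1,0,0,0,50],[0,0,7.1,0,0,0,50],[0,0,0,-56,22,0,50],[0,0,0,-56,22,0,50],[0,0,0,-56,22,0,50],[0,0,0,-56,22,0,50],[0,0,0,-56,22,0,50],[0,0,0,-56,22,0,50],[0,0,0,-17,6.2,0,50],[0,0,0,0,0,0,50]]}}

```text
t: 31.0
eef_pos: [620.3, -277.3, 199.5]
tcp_rot: [-3.139, -0.001, 1.441]
ft_force: [1.0, 0.2, 0.2]
opening: 0.524
grip_force: 0.0
```

Request:
{"api": "jog_arm", "payload": {"motion": [[0,0,0,0,0,40,50],[0,0,0,0,0,40,50],[0,0,0,0,0,10,50],[0,0,0,0,0,0,50],[0,0,0,0,0,0,50]]}}

```text
t: 31.62
eef_pos: [621.4, -276.7, 112.9]
tcp_rot: [3.14, 0.001, 1.443]
ft_force: [-0.5, 0.5, -0.1]
opening: 0.522
grip_force: 0.0
```

Request:
{"api": "jog_arm", "payload": {"motion": [[0,0,0,0,0,0,10],[0,0,0,0,0,0,10],[0,0,0,0,0,0,10],[0,0,0,0,0,0,10],[0,0,0,0,0,0,10]]}}

```text
t: 32.25
eef_pos: [620.8, -277.0, 111.5]
tcp_rot: [3.141, 0.0, 1.443]
ft_force: [-1.6, 0.5, 2.5]
opening: 0.269
grip_force: 30.0
```

```bash
python3 - <<'E'
from h import *
s=env.state();print(s['eef_pos'],s['ft_force'],s['opening'])
go([*well(2),200],96.83)
E
```

```text
[ 620.84 -277.02  111.48] [-1.62  0.47  2.54] 0.2690485862654679
turn [  0.02   0.01 -14.16] shift [345.44 -47.37 -88.52]
```

Request:
{"api": "jog_arm", "payload": {"motion": [[0,0,0,0,0,-40,10],[0,0,-7.1,0,0,-48.5,10],[0,0,-7.1,0,0,0,10],[0,0,0,57.6,-7.9,0,10],[0,0,0,57.6,-7.9,0,10],[0,0,0,57.6,-7.9,0,10],[0,0,0,57.6,-7.9,0,10],[0,0,0,57.6,-7.9,0,10],[0,0,0,57.4,-7.9,0,10],[0,0,0,0,0,0,10]]}}

```text
t: 33.5
eef_pos: [531.2, 63.4, 199.7]
tcp_rot: [-3.141, -0.0, 1.695]
ft_force: [0.0, -0.8, -0.5]
opening: 0.268
grip_force: 30.0
```

Request:
{"api": "jog_arm", "payload": {"motion": [[0,0,0,0,0,40,10],[0,0,0,0,0,20,10],[0,0,0,0,0,0,10],[0,0,0,0,0,0,10],[0,0,0,0,0,0,10],[0,0,0,0,0,0,10]]}}

```text
t: 34.25
eef_pos: [532.6, 60.2, 140.4]
tcp_rot: [3.14, 0.0, 1.691]
ft_force: [-0.3, 0.1, 0.0]
opening: 0.269
grip_force: 30.0
```

```bash
python3 - <<'E'
from h import *
held(57); print(well(2),env.state()['eef_pos']); go([*well(2),140],96.83)
E
```

```text
cap [278.84 290.24] [533.21  59.75  83.26] rel TCP in tool axes [-0.6   0.54 57.  ]
[532.73  60.34] [532.55  60.28 140.26]
turn [0.05 0.   0.04] shift [0.04 0.18 0.26]
```

Request:
{"api": "jog_arm", "payload": {"motion": [[0,0,0,0.3,0,6,10],[0,0,0,0,0,6,10],[0,0,0,0,0,4,10],[0,0,0,0,0,4,10],[0,0,0,0,0,0,10]]}}

```text
t: 34.92
eef_pos: [532.3, 60.6, 119.4]
tcp_rot: [-3.141, -0.0, 1.691]
ft_force: [-0.9, 0.1, -0.6]
opening: 0.271
grip_force: 30.0
```

Free entry again; seat, release, and fetch the third.

Request:
{"api": "jog_arm", "payload": {"motion": [[0,0,0,0,0,4,10],[0,0,0,0,0,4,10],[0,0,0,0,0,0,10],[0,0,0,0,0,0,50],[0,0,0,0,0,0,50],[0,0,0,0,0,0,50],[0,0,0,0,0,-40,50],[0,0,0,0,0,-50,50],[0,0,0,0,0,0,50],[0,0,0,0,0,0,50]]}}

```text
t: 36.17
eef_pos: [532.1, 60.6, 201.4]
tcp_rot: [-3.141, -0.0, 1.691]
ft_force: [-0.4, -0.3, 0.2]
opening: 0.522
grip_force: 0.0
```

```bash
python3 - <<'E'
from h import *
c=cam('wrist')
for a in caps(c,(200,150,360,330),180): print(*a)
s=env.state();print(s['eef_pos'],s['ft_force'],s['opening'])
go([616.5,-308.4,200],82.7)
E
```

```text
773 [31 31] [279.07 180.97] [528.92  91.77  54.5 ]
688 [31 28] [279.15 225.47] [532.78  60.22  54.5 ]
[531.94  60.63 200.87] [ 0.06 -0.53 -0.8 ] 0.524108716044764
turn [-0.08 -0.01 14.16] shift [-355.29  130.77    0.87]
```

Request:
{"api": "jog_arm", "payload": {"motion": [[0,0,7.1,0,0,0,50],[0,0,7.1,0,0,0,50],[0,0,0,-56,21,0,50],[0,0,0,-56,21,0,50],[0,0,0,-56,21,0,50],[0,0,0,-56,21,0,50],[0,0,0,-56,21,0,50],[0,0,0,-56,21,0,50],[0,0,0,-19.3,4.8,0,50],[0,0,0,0,0,0,50]]}}

```text
t: 37.48
eef_pos: [616.1, -309.0, 200.0]
tcp_rot: [-3.139, -0.001, 1.441]
ft_force: [-0.4, 0.6, 0.1]
opening: 0.523
grip_force: 0.0
```

Request:
{"api": "jog_arm", "payload": {"motion": [[0,0,0,0,0,40,50],[0,0,0,0,0,40,50],[0,0,0,0,0,10,50],[0,0,0,0,0,0,50],[0,0,0,0,0,0,50]]}}

```text
t: 38.1
eef_pos: [617.3, -308.3, 113.4]
tcp_rot: [3.14, 0.001, 1.443]
ft_force: [0.3, 0.3, 0.8]
opening: 0.526
grip_force: 0.0
```

Request:
{"api": "jog_arm", "payload": {"motion": [[0,0,0,0,0,0,10],[0,0,0,0,0,0,10],[0,0,0,0,0,0,10],[0,0,0,0,0,0,10],[0,0,0,0,0,0,10]]}}

```text
t: 38.72
eef_pos: [616.8, -308.6, 112.0]
tcp_rot: [3.141, 0.0, 1.443]
ft_force: [-1.3, 0.5, 3.7]
opening: 0.274
grip_force: 30.0
```

```bash
python3 - <<'E'
from h import *
s=env.state();print(s['eef_pos'],s['ft_force'],s['opening'])
go([*well(1),200],96.83)
E
```

```text
[ 616.82 -308.55  111.98] [-1.29  0.51  3.69] 0.27420576176174083
turn [  0.02   0.01 -14.16] shift [344.77 -39.63 -88.02]
```

Request:
{"api": "jog_arm", "payload": {"motion": [[0,0,0,0,0,-40,10],[0,0,-7.1,0,0,-48,10],[0,0,-7.1,0,0,0,10],[0,0,0,57.5,-6.6,0,10],[0,0,0,57.5,-6.6,0,10],[0,0,0,57.5,-6.6,0,10],[0,0,0,57.5,-6.6,0,10],[0,0,0,57.5,-6.6,0,10],[0,0,0,57.3,-6.6,0,10],[0,0,0,0,0,0,10]]}}

```text
t: 39.98
eef_pos: [535.1, 32.2, 199.8]
tcp_rot: [-3.141, -0.0, 1.695]
ft_force: [0.2, -0.3, -1.1]
opening: 0.27
grip_force: 30.0
```

Request:
{"api": "jog_arm", "payload": {"motion": [[0,0,0,0,0,40,10],[0,0,0,0,0,20,10],[0,0,0,0,0,0,10],[0,0,0,0,0,0,10],[0,0,0,0,0,0,10],[0,0,0,0,0,0,10]]}}

```text
t: 40.72
eef_pos: [536.4, 29.1, 140.4]
tcp_rot: [3.14, 0.0, 1.691]
ft_force: [0.6, -0.9, -0.8]
opening: 0.267
grip_force: 30.0
```

```bash
python3 - <<'E'
from h import *
held(57.5); print(well(1),env.state()['eef_pos']); go([*well(1),140],96.83)
E
```

```text
cap [278.96 289.23] [537.03  28.78  82.74] rel TCP in tool axes [-0.37  0.59 57.5 ]
[536.47  29.06] [536.35  29.08 140.24]
turn [0.05 0.   0.04] shift [-0.03  0.12  0.24]
```

Request:
{"api": "jog_arm", "payload": {"motion": [[0,0,0,0.1,0,6,10],[0,0,0,0,0,6,10],[0,0,0,0,0,4,10],[0,0,0,0,0,4,10],[0,0,0,0,0,0,10]]}}

```text
t: 41.4
eef_pos: [536.1, 29.2, 119.4]
tcp_rot: [-3.141, -0.0, 1.691]
ft_force: [-0.3, 0.4, -1.5]
opening: 0.273
grip_force: 30.0
```

Request:
{"api": "jog_arm", "payload": {"motion": [[0,0,0,0,0,4,10],[0,0,0,0,0,4,10],[0,0,0,0,0,0,10],[0,0,0,0,0,0,50],[0,0,0,0,0,0,50],[0,0,0,0,0,0,50],[0,0,0,0,0,-40,50],[0,0,0,0,0,-50,50],[0,0,0,0,0,0,50],[0,0,0,0,0,0,50]]}}

```text
t: 42.65
eef_pos: [535.9, 29.2, 201.3]
tcp_rot: [-3.141, -0.0, 1.691]
ft_force: [-0.0, -0.8, -0.4]
opening: 0.523
grip_force: 0.0
```

```bash
python3 - <<'E'
from h import *
c=cam('wrist')
for a in caps(c,(200,100,360,330),180): print(*a)
s=env.state();print(s['eef_pos'],s['ft_force'],s['opening'])
go([612.4,-340.5,200],82.7)
E
```

```text
879 [33 33] [279.   133.09] [528.92  91.84  54.5 ]
780 [32 31] [279.22 181.2 ] [532.87  60.25  54.5 ]
702 [31 29] [278.72 225.01] [536.26  29.16  54.5 ]
[535.82  29.25 200.83] [ 0.15  0.69 -0.47] 0.5225369474192346
turn [-0.08 -0.01 14.16] shift [-357.02  122.95    0.83]
```

Request:
{"api": "jog_arm", "payload": {"motion": [[0,0,7.1,0,0,0,50],[0,0,7.1,0,0,0,50],[0,0,0,-56,20,0,50],[0,0,0,-56,20,0,50],[0,0,0,-56,20,0,50],[0,0,0,-56,20,0,50],[0,0,0,-56,20,0,50],[0,0,0,-56,20,0,50],[0,0,0,-20.8,3,0,50],[0,0,0,0,0,0,50]]}}

```text
t: 43.95
eef_pos: [612.0, -340.9, 199.9]
tcp_rot: [-3.139, -0.001, 1.441]
ft_force: [1.4, 0.3, 0.0]
opening: 0.529
grip_force: 0.0
```

Request:
{"api": "jog_arm", "payload": {"motion": [[0,0,0,0,0,40,50],[0,0,0,0,0,40,50],[0,0,0,0,0,10,50],[0,0,0,0,0,0,50],[0,0,0,0,0,0,50]]}}

```text
t: 44.58
eef_pos: [613.3, -340.2, 113.4]
tcp_rot: [3.14, 0.001, 1.443]
ft_force: [0.0, 0.4, 0.2]
opening: 0.521
grip_force: 0.0
```

Request:
{"api": "jog_arm", "payload": {"motion": [[0,0,0,0,0,0,10],[0,0,0,0,0,0,10],[0,0,0,0,0,0,10],[0,0,0,0,0,0,10],[0,0,0,0,0,0,10]]}}

```text
t: 45.2
eef_pos: [612.7, -340.4, 112.0]
tcp_rot: [3.141, 0.0, 1.443]
ft_force: [-0.6, 0.8, 3.1]
opening: 0.266
grip_force: 30.0
```

```bash
python3 - <<'E'
from h import *
s=env.state();print(s['eef_pos'],s['ft_force'],s['opening'])
go([*well(0),200],96.83)
E
```

```text
[ 612.72 -340.43  111.99] [-0.59  0.77  3.11] 0.26643546251878236
turn [  0.02   0.01 -14.17] shift [344.43 -31.76 -88.01]
```

Request:
{"api": "jog_arm", "payload": {"motion": [[0,0,0,0,0,-40,10],[0,0,-7.1,0,0,-48,10],[0,0,-7.1,0,0,0,10],[0,0,0,57.4,-5.3,0,10],[0,0,0,57.4,-5.3,0,10],[0,0,0,57.4,-5.3,0,10],[0,0,0,57.4,-5.3,0,10],[0,0,0,57.4,-5.3,0,10],[0,0,0,57.4,-5.3,0,10],[0,0,0,0,0,0,10]]}}

```text
t: 46.45
eef_pos: [538.9, 0.9, 199.8]
tcp_rot: [-3.141, -0.001, 1.695]
ft_force: [0.4, -0.2, 0.3]
opening: 0.269
grip_force: 30.0
```

Request:
{"api": "jog_arm", "payload": {"motion": [[0,0,0,0,0,40,10],[0,0,0,0,0,20,10],[0,0,0,0,0,0,10],[0,0,0,0,0,0,10],[0,0,0,0,0,0,10],[0,0,0,0,0,0,10]]}}

```text
t: 47.2
eef_pos: [540.1, -2.3, 140.4]
tcp_rot: [3.14, 0.0, 1.691]
ft_force: [-0.3, -0.2, -0.5]
opening: 0.268
grip_force: 30.0
```

```bash
python3 - <<'E'
from h import *
held(57.5); print(well(0),env.state()['eef_pos']); go([*well(0),140],96.83)
E
```

```text
cap [279.   289.85] [540.78  -2.89  82.76] rel TCP in tool axes [-0.69  0.61 57.5 ]
[540.22  -2.21] [540.04  -2.27 140.26]
turn [0.05 0.01 0.04] shift [0.04 0.19 0.26]
```

Request:
{"api": "jog_arm", "payload": {"motion": [[0,0,0,0.3,0.1,6,10],[0,0,0,0,0,6,10],[0,0,0,0,0,4,10],[0,0,0,0,0,4,10],[0,0,0,0,0,0,10]]}}

```text
t: 47.88
eef_pos: [539.9, -1.9, 119.4]
tcp_rot: [-3.141, -0.0, 1.691]
ft_force: [0.1, -0.2, -1.3]
opening: 0.269
grip_force: 30.0
```

Request:
{"api": "jog_arm", "payload": {"motion": [[0,0,0,0,0,4,10],[0,0,0,0,0,4,10],[0,0,0,0,0,0,10],[0,0,0,0,0,0,50],[0,0,0,0,0,0,50],[0,0,0,0,0,0,50],[0,0,0,0,0,-40,50],[0,0,0,0,0,-60,50],[0,0,0,0,0,-60,50],[0,0,0,0,0,0,50]]}}

```text
t: 49.12
eef_pos: [541.0, -2.0, 275.9]
tcp_rot: [3.134, 0.002, 1.691]
ft_force: [0.5, -0.2, -1.6]
opening: 0.522
grip_force: 0.0
```

```bash
python3 - <<'E'
from h import *
c=cam('wrist')
for a in caps(c,(200,100,360,330),180): print(*a)
s=env.state();print(s['eef_pos'],s['ft_force'],s['opening'])
c=cam('top'); W=cloud(c).reshape(-1,3)
P=W[(abs(W[:,0]-455)<150)&(abs(W[:,1]+316)<150)&(W[:,2]>20)&(W[:,2]<45)&(W[:,0]<540)]
print(len(P),cv2.minAreaRect(P[:,:2].astype(np.float32)))
go([452,-360,300],69.1)
E
```

```text
503 [25 26] [275.38 124.66] [532.68  60.42  54.5 ]
461 [25 24] [275.25 161.54] [536.22  29.36  54.5 ]
416 [23 23] [275.25 196.81] [539.91  -2.16  54.5 ]
[540.18  -1.93 273.35] [-0.38 -0.97  0.64] 0.527044417105476
119 ((422.92138671875, -324.71197509765625), (65.05242156982422, 13.208757400512695), 59.3629035949707)
turn [ 0.04 -0.   27.77] shift [-365.83   45.8   -28.25]
```

```bash
python3 - <<'E'
from h import *
go([398,-368,300],59.4)
E
```

```text
turn [ 0.04 -0.01 37.47] shift [-387.26   64.38  -28.25]
```

Request:
{"api": "jog_arm", "payload": {"motion": [[0,0,9.4,0,0,-28,50],[0,0,9.4,0,0,0,50],[0,0,9.4,0,0,0,50],[0,0,9.3,0,0,0,50],[0,0,0,-55,9,0,50],[0,0,0,-55,9,0,50],[0,0,0,-55,9,0,50],[0,0,0,-55,9,0,50],[0,0,0,-55,9,0,50],[0,0,0,-55,9,0,50]]}}

```text
t: 50.48
eef_pos: [417.1, -314.8, 297.8]
tcp_rot: [-3.139, -0.001, 1.036]
ft_force: [0.6, -0.7, 0.3]
opening: 0.527
grip_force: 0.0
```

Request:
{"api": "jog_arm", "payload": {"motion": [[0,0,0,-57,10,0,50],[0,0,0,0,0,0,50],[0,0,0,0,0,0,50],[0,0,0,0,0,0,50]]}}

```text
t: 50.98
eef_pos: [398.2, -366.4, 299.1]
tcp_rot: [-3.14, -0.001, 1.037]
ft_force: [-0.2, 0.6, 0.6]
opening: 0.525
grip_force: 0.0
```

```bash
cat > cov.py <<'E'
from h import *
s=env.state();print(s['eef_pos'],np.degrees(s['tcp_rot']),np.degrees(s['joints']))
c=cam('wrist','w6.png');W=cloud(c)
m=(W[...,2]>24)&(W[...,2]<45)&(np.hypot(W[...,0]-423,W[...,1]+325)<90)
P=W[m]; print('handle',len(P),np.median(P[:,2]),cv2.minAreaRect(P[:,:2].astype(np.float32)))
m=(W[...,2]>4)&(W[...,2]<45)&(np.hypot(W[...,0]-423,W[...,1]+325)<110); P=W[m]
print('all',len(P),cv2.minAreaRect(P[:,:2].astype(np.float32)))
q=(abs(W[...,2]-8.5)<3.5)&m; P=W[q]; print('plate',len(P),np.median(P[:,2]),cv2.minAreaRect(P[:,:2].astype(np.float32)))
E
python3 cov.py
```

```text
[ 398.23 -366.43  299.11] [-179.93   -0.03   59.44] [-49.62  20.91 100.58   0.01  58.58 -19.07]
handle 824 32.54533106521251 ((421.3348083496094, -323.0545959472656), (63.20915985107422, 11.709296226501465), 59.62407684326172)
all 11990 ((417.95318603515625, -320.544677734375), (138.75421142578125, 102.80207824707031), 59.76679992675781)
plate 11052 8.521058471535525 ((421.3820495605469, -322.54296875), (138.75421142578125, 94.86476135253906), 59.76679992675781)
```

View pics/w6.png

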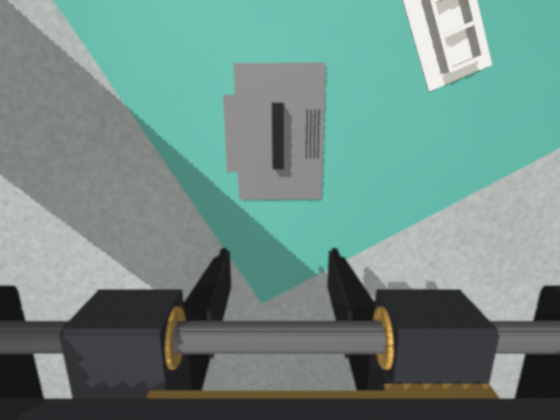

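```bash
python3 - <<'E'
from h import *
go([421.3,-323.05,91],59.7)
E
```

```text
turn [-0.04 -0.02 -0.24] shift [ 49.06  -2.05 208.35]
```

Request:
{"api": "jog_arm", "payload": {"motion": [[0,0,-0.2,49,-2,0,40],[0,0,0,0,0,55,40],[0,0,0,0,0,55,40],[0,0,0,0,0,50,40],[0,0,0,0,0,30,40],[0,0,0,0,0,12,40],[0,0,0,0,0,0,40],[0,0,0,0,0,0,40],[0,0,0,0,0,0,40]]}}

```text
t: 52.15
eef_pos: [421.4, -324.5, 98.8]
tcp_rot: [3.14, 0.0, 1.04]
ft_force: [0.1, 0.1, 0.2]
opening: 0.419
grip_force: 0.0
```

```bash
python3 - <<'E'
from h import *
s=env.state();print(s['eef_pos'],s['ft_force'])
go([421.3,-323.05,90.5],59.7)
E
```

```text
[ 421.41 -324.55   98.82] [0.06 0.15 0.2 ]
turn [ 0.11  0.02 -0.13] shift [ 1.24 -0.85  8.32]
```

Request:
{"api": "jog_arm", "payload": {"motion": [[0,0,0,1.2,-0.8,8,40],[0,0,0,0,0,0,40],[0,0,0,0,0,0,40]]}}

```text
t: 52.52
eef_pos: [421.0, -322.9, 89.6]
tcp_rot: [-3.141, -0.0, 1.04]
ft_force: [0.5, 1.0, -1.0]
opening: 0.423
grip_force: 0.0
```

Request:
{"api": "jog_arm", "payload": {"motion": [[0,0,0,0,0,0,5],[0,0,0,0,0,0,5],[0,0,0,0,0,0,5],[0,0,0,0,0,0,5],[0,0,0,0,0,0,5],[0,0,0,0,0,0,5]]}}

```text
t: 53.28
eef_pos: [421.0, -322.9, 89.7]
tcp_rot: [3.141, -0.0, 1.04]
ft_force: [-0.3, -0.2, 0.8]
opening: 0.125
grip_force: 30.0
```

```bash
cat >> h.py <<'E'
def place(th,xt,zt,zg,yo=0):
    """TCP pose so that the held cover (TCP at x 5, y yo, z zg of it) is tilted th deg with its tongue tip at testset (xt,0,zt)"""
    R=Ro.from_euler('z',YAW)*Ro.from_euler('y',-np.radians(th))
    p=np.array([*ts(xt,0),zt])+R.apply(np.array([5,yo,zg])-[-51,0,1.5])
    return p,R*Ro.from_euler('xyz',[np.pi,0,np.pi/2])
E
python3 - <<'E'
from h import *
s=env.state();print(s['eef_pos'],np.degrees(s['tcp_rot']),s['ft_force'],s['opening'])
zg=s['eef_pos'][2]
p,R=place(0,-36,130,zg); print(p,np.degrees(R.as_euler('xyz'))); go(p,R=R)
E
```

```text
[ 421.03 -322.92   89.73] [179.99  -0.    59.57] [-0.33 -0.21  0.81] 0.12457113935827144
[554.46  47.08 218.23] [180.     0.    96.83]
turn [  0.01  -0.   -37.26] shift [ 351.51  176.48 -128.5 ]
```

Request:
{"api": "jog_arm", "payload": {"motion": [[0,0,0,0,0,-20,5],[0,0,0,0,0,-45,5],[0,0,0,0,0,-64,5],[0,0,-9.3,0,0,0,5],[0,0,-9.3,0,0,0,5],[0,0,-9.3,0,0,0,5],[0,0,-9.4,0,0,0,5]]}}

```text
out of range
```

Request:
{"api": "jog_arm", "payload": {"motion": [[0,0,0,0,0,-20,5],[0,0,0,0,0,-45,5],[0,0,0,0,0,-62,5],[0,0,-9.3,0,0,0,5],[0,0,-9.3,0,0,0,5],[0,0,-9.3,0,0,0,5],[0,0,-9.4,0,0,0,5]]}}

```text
t: 54.15
eef_pos: [420.9, -322.7, 216.6]
tcp_rot: [-3.141, -0.0, 1.696]
ft_force: [0.4, 0.2, -0.9]
opening: 0.128
grip_force: 30.0
```

```bash
python3 - <<'E'
from h import *
s=env.state();print(s['eef_pos'],np.degrees(s['tcp_rot']),s['ft_force'],s['opening'])
p,R=place(0,-36,130,89.5); go(p,R=R)
E
```

```text
[ 420.87 -322.74  216.57] [-179.99   -0.03   97.17] [ 0.42  0.24 -0.89] 0.1277841426134633
turn [-0.01 -0.03  0.34] shift [351.31 176.62  -1.43]
```

Request:
{"api": "jog_arm", "payload": {"motion": [[0,0,0,50.2,25.2,0,5],[0,0,0,50.2,25.2,0,5],[0,0,0,50.2,25.2,0,5],[0,0,0,50.2,25.2,0,5],[0,0,0,50.2,25.2,0,5],[0,0,0,50.2,25.2,0,5],[0,0,0.1,50.1,25.2,-1.4,5],[0,0,0,0,0,0,5],[0,0,0,0,0,0,5],[0,0,0,0,0,0,5]]}}

```text
t: 55.4
eef_pos: [553.8, 45.9, 218.1]
tcp_rot: [-3.141, -0.0, 1.688]
ft_force: [0.1, -0.5, -1.1]
opening: 0.127
grip_force: 30.0
```

Request:
{"api": "jog_arm", "payload": {"motion": [[-6,0,0,0,0,0,5],[-7,0,0,0,0,0,5],[-7,0,0,0,0,0,5],[0,0,0,0,0,0,5],[0,0,0,0,0,0,5]]}}

```text
t: 56.02
eef_pos: [554.4, 46.3, 218.4]
tcp_rot: [2.794, -0.0, 1.688]
ft_force: [0.4, 0.3, -1.5]
opening: 0.126
grip_force: 30.0
```

```bash
python3 - <<'E'
from h import *
s=env.state();print(s['eef_pos'],np.degrees(s['tcp_rot']),s['ft_force'],s['opening'])
p,R=place(20,-36,90,89.5); print(p);go(p,R=R)
c=cam('wrist','w7.png')
cc=cam('side'); cv2.imwrite('pics/s7.png',cv2.resize(cc['color'][150:300,180:380,::-1],None,fx=4,fy=4))
E
```

```text
[554.43  46.33 218.36] [160.1   -0.01  96.71] [ 0.42  0.27 -1.5 ] 0.1259104204954172
[521.22  43.1  191.85]
turn [-0.1   0.03 -0.12] shift [  0.74 -40.41  13.5 ]
```

View pics/s7.png

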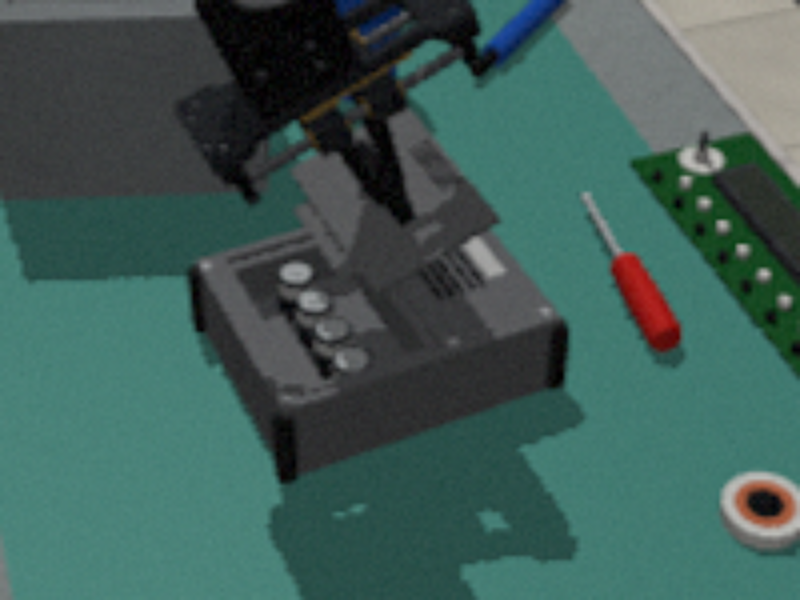

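Request:
{"api": "jog_arm", "payload": {"motion": [[0,0,0,0.7,-40.4,13.5,5],[0,0,0,0,0,0,5],[0,0,0,0,0,0,5],[0,0,0,0,0,0,5]]}}

```text
t: 56.62
eef_pos: [521.9, 43.8, 192.2]
tcp_rot: [2.791, 0.0, 1.689]
ft_force: [-1.5, -0.5, -1.1]
opening: 0.123
grip_force: 30.0
```

```bash
python3 - <<'E'
from h import *
s=env.state();print(s['eef_pos'],np.degrees(s['tcp_rot']),s['ft_force'],s['opening'])
for a in((20,-36,54),(20,-48.5,54)):
    p,R=place(*a,89.5); print(p);go(p,R=R)
E
```

```text
[521.88  43.77 192.17] [159.93   0.01  96.77] [-1.47 -0.54 -1.11] 0.12270632869681844
[521.22  43.1  155.85]
turn [ 0.07  0.03 -0.05] shift [ -0.59 -13.11  33.89]
[508.81  41.61 155.85]
turn [ 0.07  0.03 -0.05] shift [ -0.59 -24.86  29.61]
```

Request:
{"api": "jog_arm", "payload": {"motion": [[0,0,0,-0.3,-5,13,5],[0,0,0,-0.2,-5,13,5],[0,0,0,0,-3,8,5],[0,0,0,0,0,0,5],[0,0,0,0,0,0,5]]}}

```text
t: 57.25
eef_pos: [520.5, 43.2, 155.0]
tcp_rot: [2.793, -0.0, 1.689]
ft_force: [-0.2, -0.4, -1.4]
opening: 0.123
grip_force: 30.0
```

```bash
python3 - <<'E'
from h import *
s=env.state();print(s['eef_pos'],np.degrees(s['tcp_rot']),s['ft_force'],s['moment'],s['opening'])
for a in((20,-48.5,54),):
    p,R=place(*a,89.5); print(p);go(p,R=R)
E
```

```text
[520.45  43.18 154.97] [160.01  -0.01  96.77] [-0.22 -0.41 -1.36] [-0.15  0.29 -0.05] 0.12264078978608914
[508.81  41.61 155.85]
turn [-0.01  0.01 -0.06] shift [ -0.17 -10.74  -4.84]
```

Request:
{"api": "jog_arm", "payload": {"motion": [[0,0,0,0,-4,-2,5],[0,0,0,0,-4,-1.7,5],[0,0,0,0,-2.7,-1.1,5],[0,0,0,0,0,0,5],[0,0,0,0,0,0,5]]}}

```text
t: 57.88
eef_pos: [508.9, 41.8, 156.1]
tcp_rot: [2.792, -0.0, 1.689]
ft_force: [-0.0, 0.7, -1.3]
opening: 0.128
grip_force: 30.0
```

```bash
python3 - <<'E'
from h import *
s=env.state();print(s['eef_pos'],np.degrees(s['tcp_rot']),s['ft_force'],s['moment'],s['opening'])
for a in((15,-49.3,54.5),(10,-50,55),(5,-50.7,55.8),(1,-51,56.5),(0,-51,56.8)):
    p,R=place(*a,89.5); print(a,p,np.degrees(R.as_euler('xyz')));go(p,R=R)
E
```

```text
[508.92  41.79 156.12] [159.98  -0.    96.76] [-0.01  0.69 -1.29] [-0.12  0.31 -0.05] 0.1280193745036144
(15, -49.3, 54.5) [516.74  42.56 154.  ] [165.    -0.    96.83]
turn [ 5.02  0.02 -0.06] shift [-0.16  7.04  4.09]
(10, -50, 55) [524.54  43.5  151.39] [170.     0.    96.83]
turn [10.02  0.02 -0.06] shift [-0.16 14.65  7.39]
(5, -50.7, 55.8) [532.04  44.39 148.35] [175.     0.    96.83]
turn [15.02  0.01 -0.06] shift [-0.16 22.5   9.77]
(1, -51, 56.5) [538.03  45.11 145.46] [179.    -0.    96.83]
turn [19.02  0.01 -0.06] shift [-0.16 29.11 11.17]
(0, -51, 56.8) [539.56  45.29 144.8 ] [180.     0.    96.83]
turn [20.02  0.01 -0.06] shift [-0.16 30.85 11.32]
```

Request:
{"api": "jog_arm", "payload": {"motion": [[2.5,0,0,0,3.4,2.3,5],[2.5,0,0,0,3.5,2.1,5],[0,0,0,0,0,0,5],[2.5,0,0,0,3.5,2.2,5],[2.5,0,0,0,3.6,2,5],[0,0,0,0,0,0,5],[0,0,0,0,0,0,5]]}}

```text
t: 58.75
eef_pos: [524.1, 43.7, 151.6]
tcp_rot: [2.966, -0.0, 1.689]
ft_force: [-0.5, -0.2, -1.7]
opening: 0.126
grip_force: 30.0
```

```bash
python3 - <<'E'
from h import *
s=env.state();print(s['eef_pos'],np.degrees(s['tcp_rot']),s['ft_force'],s['moment'],s['opening'])
for a in((10,-50,55),(5,-50.7,55.8),(1,-51,56.5),(0,-51,56.8)):
    p,R=place(*a,89.5); print(a,p,np.degrees(R.as_euler('xyz')));go(p,R=R)
E
```

```text
[524.11  43.74 151.63] [169.95  -0.03  96.77] [-0.5  -0.23 -1.73] [-0.14  0.17  0.04] 0.12641138571559718
(10, -50, 55) [524.54  43.5  151.39] [170.     0.    96.83]
turn [ 0.05 -0.01 -0.06] shift [-0.3   0.35  0.31]
(5, -50.7, 55.8) [532.04  44.39 148.35] [175.     0.    96.83]
turn [ 5.05 -0.02 -0.06] shift [-0.3   7.63  3.96]
(1, -51, 56.5) [538.03  45.11 145.46] [179.    -0.    96.83]
turn [ 9.05 -0.02 -0.06] shift [-0.3  13.87  6.41]
(0, -51, 56.8) [539.56  45.29 144.8 ] [180.     0.    96.83]
turn [10.05 -0.02 -0.06] shift [-0.3  15.53  6.83]
```

Request:
{"api": "jog_arm", "payload": {"motion": [[2.3,0,0,-0.2,3.2,2.1,5],[2.3,0,0,0,3.3,1.9,5],[0,0,0,0,0,0,5],[2.2,0,0,0,3.4,1.8,5],[0,0,0,0,0,0,5],[2.2,0,0,0,3.4,1.7,5],[0,0,0,0,0,0,5],[0,0,0,0,0,0,5]]}}

```text
t: 59.75
eef_pos: [538.2, 45.1, 145.8]
tcp_rot: [3.123, -0.0, 1.689]
ft_force: [0.4, -0.4, -1.1]
opening: 0.125
grip_force: 30.0
```

```bash
python3 - <<'E'
from h import *
s=env.state();print(s['eef_pos'],np.degrees(s['tcp_rot']),s['ft_force'],s['moment'],s['opening'])
p,R=place(0,-51,57,89.5);go(p,R=R)
E
```

```text
[538.17  45.13 145.82] [178.93  -0.01  96.77] [ 0.39 -0.43 -1.12] [-0.09  0.02  0.02] 0.1252448840514428
turn [ 1.07 -0.01 -0.06] shift [-0.01  1.4   0.82]
```

Request:
{"api": "jog_arm", "payload": {"motion": [[1.1,0,0,0,1.4,0.8,5],[0,0,0,0,0,0,5],[0,0,0,0,0,0.7,5],[0,0,0,0,0,0,5]]}}

```text
t: 60.25
eef_pos: [539.9, 45.3, 145.1]
tcp_rot: [-3.141, 0.0, 1.689]
ft_force: [-3.6, 0.1, 11.5]
opening: 0.125
grip_force: 30.0
```

```bash
python3 - <<'E'
from h import *
s=env.state();print(s['eef_pos'],np.degrees(s['tcp_rot']),s['ft_force'],s['moment'],s['opening'])
E
```

```text
[539.89  45.29 145.1 ] [-179.95    0.     96.77] [-3.57  0.13 11.55] [-0.13  0.67  0.04] 0.12523556855008283
```

Request:
{"api": "jog_arm", "payload": {"motion": [[0,0,0,0,0,-0.5,5],[0,0,0,0,0,0,40],[0,0,0,0,0,0,40],[0,0,0,0,0,0,40],[0,0,0,0,0,0,40],[0,0,0,0,0,-15,40],[0,0,0,0,0,-50,40],[0,0,0,0,0,-60,40],[0,0,0,0,0,-60,40],[0,0,0,0,0,0,40]]}}

```text
t: 61.5
eef_pos: [540.9, 45.4, 335.2]
tcp_rot: [3.134, 0.001, 1.689]
ft_force: [0.1, -0.4, -0.6]
opening: 0.42
grip_force: 0.0
```

Request:
{"api": "jog_arm", "payload": {"motion": [[0,0,0,-60,0,0,40],[0,0,0,0,0,0,40],[0,0,0,0,0,0,40],[0,0,0,0,0,0,40]]}}

```text
t: 62.0
eef_pos: [547.1, -13.5, 329.6]
tcp_rot: [-3.139, -0.0, 1.69]
ft_force: [-0.2, 1.1, -0.3]
opening: 0.419
grip_force: 0.0
```

```bash
python3 - <<'E'
from h import *
s=env.state();print(s['t'],s['eef_pos'],s['ft_force'])
c=cam('wrist','w8.png');W=cloud(c)
m=(W[...,2]>80)&(W[...,2]<95)&(np.hypot(W[...,0]-540,W[...,1]-45)<60);P=W[m]
print('handle',len(P),np.median(P[:,2]),cv2.minAreaRect(P[:,:2].astype(np.float32)),'expect',ts(5,0))
for x in(-30,-15,30,48):
  for y in(-62,0,62):
    if abs(x)!=0:
      u,v=pix(c,np.array([*ts(x,y),64.])); u,v=int(u),int(v); print(x,y,(u,v),np.nanmedian(W[v-2:v+3,u-2:u+3,2]))
for y in (-50,0,50):
  for x in(-50,80):
    u,v=pix(c,np.array([*ts(x,y),64.])); u,v=int(u),int(v); print('body',x,y,np.nanmedian(W[v-2:v+3,u-2:u+3,2]))
E
```

```text
62.0 [547.11 -13.46 329.61] [-0.18  1.14 -0.28]
handle 949 88.01634998648728 ((539.9342041015625, 45.09294891357422), (11.414494514465332, 63.751914978027344), 7.175319671630859) expect [539.56  45.29]
-30 -62 (243, 188) 63.9073453883758
-30 0 (242, 126) 63.97290003546328
-30 62 (240, 56) 63.866786084408204
-15 -62 (258, 188) 64.30026066595775
-15 0 (257, 126) 63.68848176146747
-15 62 (256, 56) 63.972281490643525
30 -62 (303, 188) 64.00331909712605
30 0 (304, 125) 63.88930220939733
30 62 (305, 56) 63.624396229759554
48 -62 (320, 188) 64.05511191053591
48 0 (323, 125) 64.43999572949656
48 62 (325, 56) 64.20986296242313
body -50 -50 63.77886249714891
body 80 -50 64.05991080680889
body -50 0 63.796197092123464
body 80 0 63.89094852917873
body -50 50 63.78093782363038
body 80 50 64.48845026207525
```

View pics/w8.png

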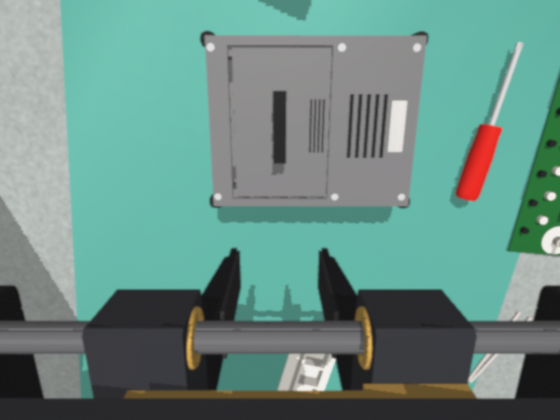

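The cover (column 230 to 333, row 45 to 200) lies flush: all sampled points are at z 64, and the handle is within 0.5 mm of its expected place. The arm is clear.

```bash
python3 -c "
from cell import env
print(env.job_done())"
```

```text
the job is handed in; nothing more can be done
None
```

The three dead cells are in the used-battery box, the four new cells stand button end up in the wells, and the cover is hooked and flush; I handed the job in at about 62 s, and no verdict came back.

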